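Close the moulding jig, pin it and hold it pressed shut

TASK

Swing the hinged leaf of the gluing jig down onto the gilded moulding, then take the middle-length pin (40 mm shank) from the rack and push it down through the leaf's hole into the hole of the base until its flange presses the leaf fully shut against the springs. Finish while still holding the pin and pushing it down, so that the halves stay pressed shut: do not let go. Leave the short and long pins in the rack, the moulding in its cradle and the other things on the bench where they are.

Things in the scene. Friction and masses are not known exactly. Their poses are not given: they have to be found in the camera images.
- jig: Clamshell gluing jig fixed to the bench: plywood base 200 x 150 x 10 mm, origin under its centre, z up. The hinge line runs along its y axis at local x = +75 mm, z = 48.5 mm (two dark cheeks 58 mm high beside it). A steel latch block (40 x 120 mm, top at z = 40 mm) stands at local x = -75 mm with one vertical hole. The leaf is hinged at +x and its free end lies at -x when shut.
- leaf (a joint): Angle of the leaf in rad: 0 fully shut (leaf level), growing as its free end lifts; stop at 1.5. It starts about 0.75 to 1.15 open. The hinge is stiff: the leaf stays where it is left. The spring platen under the moulding holds the leaf ajar at about 0.05 to 0.07 unless it is pressed; fully shut needs about 7 N downwards at the hole, and at least 4 N to stay so.
- leaf_hinge (a point): The upper half: beech plate with a steel end bar, 110 mm wide, 15 mm thick, reaching 170 mm from the hinge line; this point is on the hinge line at mid-thickness, local -x along the leaf to its free end, local z out of its upper (outer) face. The 15 mm through hole lies on its centre line 150 mm from the hinge line (local x = -150 mm), in the steel bar. Shut, it spans heights 41 to 56 mm above the bench.
- leaf_pad (a point): Centre of the red strip (24 x 60 mm) on the leaf's outer face, 112 mm from the hinge line, on the surface: the place to push the leaf shut. Moves with the leaf, z out of the outer face.
- jig_hole (a point): Mouth centre of the 14 mm blind vertical hole in the steel latch block, 40 mm above the bench, 30 mm deep; fixed to the jig. The leaf's hole lies straight above it when shut (within about 1 mm when ajar).
- cradle (a point): Where the moulding's centre belongs, over the centre of the jig, 29 mm above the bench: middle of the shallow aluminium cradle on the spring platen (sinks 4 mm when pressed).
- moulding_center (a point): Loose gilded moulding piece, 46 x 108 x 22 mm, lying in the cradle along the jig's y axis; point at its centre.
- rack: Wooden pin rack 200 x 50 x 22 mm fixed to the bench, origin under its centre, long along its own x. Three 13 mm square holes, 18 mm deep, at local x = -65, 0 and +65 mm; the pins stand upright in them, in any order, tips 4 mm above the bench.
- pin_middle_grip (a point): The right pin: steel shank 12 mm diameter, 40 mm long, chamfered tip; above it a brass flange 26 mm diameter, 5 mm thick, then a brass grip 18 mm diameter, 36 mm tall (pin 81 mm in all, 90 g). Point on the axis at the grip, 29 mm above the flange's underside, 12 mm below the grip's top and 69 mm above the tip; z along the pin, up.
- pin_middle_tip (a point): Tip of the middle pin's shank, on its axis. With the pin home it is 24 mm below the mouth of the base hole.
- pin_short_grip (a point): Wrong pin, the same but for a 24 mm shank (its grip stands lowest); point on its grip, 29 mm above the flange's underside.
- pin_long_grip (a point): Wrong pin, the same but for a 56 mm shank (its grip stands highest, top 101 mm above the bench); point on its grip, 29 mm above the flange's underside.
- glue_jar: Loose jar, 60 mm diameter, 85 mm tall, origin under its centre; leave it.
- water_cup: Loose white cup, 72 mm across, 80 mm tall, origin under its centre; leave it.
- brush: Loose brush, 170 mm long, lying in front of the jig; leave it.
- size_tin: Loose metal tin, 64 mm diameter, 45 mm tall, origin under its centre, between the rack and the jig, towards the far side; leave it.
- screwdriver: Loose screwdriver, 180 mm long, beside the rack; leave it.
Things that resemble listed ones, but are neither listed nor needed, are in the scene too. What is shaped like the part that bears pin_middle_grip but green or orange is not meant.

How it is judged:
By the outcome, as a careful person would: the job done as asked, in the order asked, and still so for the second after the job is handed in, while the arm keeps its last pose, push and grip.
It also fails if it takes over 58 s, if anything falls off the work surface, if the arm or the gripper's body presses on something with over 40 N, if the wrist force passes 120 N, or if a joint passes its speed limit or range.

ROBOT

A 6-joint arm with a two-finger parallel gripper is mounted at the origin on the work surface. World frame = base frame: x ahead of the robot, y to its left, z up, the work surface at z = 0. Lengths are in m, angles in rad, forces in N, time in s.
With the tool pointing down it reaches from about 0.35 to 0.975 m from the base axis. Payload 4.9 kg.
Tool frame: the origin (TCP) lies at the very end of the fingers, on their centre line; the grasp point (between the pads) lies 19 mm behind it; y points along the fingers, z is the direction in which the jaws open and shut, and the axes are right-handed (so a half turn about y gives the same grasp; the last joint's range is limited). The gripper opens to 85 mm and grips with 20 to 120 N. Pads are 22 mm wide; open, the fingers measure 114 mm over their backs; the gripper's body (76 mm by 85 mm) begins 54 mm behind the grasp point. The pads swing forward as they close: fully open they stand 13 mm farther back than shut.
Start: joints at [1.014, 0.053, 1.613, -0, 1.476, -0.119], TCP at [0.265, 0.566, 0.231] pointing down, gripper open.
Joint ranges: [-3.01, 3.01], [-1.01, 2.22], [0.06, 2.58], [-1.02, 4.17], [0.09, 2.62], [-3.14, 3.14]. Speed limits (rad/s): [2.57, 2.57, 3.14, 3.14, 3.14, 3.14].

INTERFACE

Orientations are given as a rotation vector (axis times angle).
In Python, from workcell import ctrl gives the robot as it stands.
- The arm moves only by the tool send_rows, never from a script. Its arguments are lists of equal length, an entry for each row: "angular": the turn, a rotation vector about the tool's x, y, z in rad, a list of three; "xyz": the shift along the tool's x, y, z in m, a list of three; "grip": the gripper's target within -1 to 1 (fully open at 1, half-way at 0, shut at -1). In form: {"angular": [[wx, wy, wz], ...], "xyz": [[dx, dy, dz], ...], "grip": [grip, ...]}. A call has 1 to 10 rows; each row is the pose to reach, as a shift and turn from the pose measured when the call began, along the tool's axes at that moment; what a row does not reach only later rows make up. A row lasts 1/8 s, in which the tool goes at most 62.5 mm and 10.7 degrees, less where a joint would pass 70% of its speed; a pose out of reach is approached as far as the arm can. A call with a gripper value outside its range is refused whole. The fingers move at their own pace and stop on an object; "newtons" is the grip in N (left out, the last holds). Time passes only in rows, so rows that repeat a pose let the fingers close. It gives the time, the measured TCP pose, the force and the opening at its end, in the units of the state.
- ctrl.read_state(): the state, without advancing time (a new reading comes with each control period).
- ctrl.grab_frame(name): name is "scene" or "top"; returns (picture, depth): 420x560x3 uint8, blue, green, red; 420x560 float32, m along the optical axis (not along the pixel's ray), 0 where there is no reading.
- ctrl.camera_model(name): a dict with "K" (3x3 intrinsics, pixels), "k1" (the pictures are not rectified: a ray, as slopes to the right and down, at radius r is drawn at 1 + k1 r^2 times it, then the intrinsics apply), "position" and "attitude" of the camera in the world. Camera axes: x right, y down, z forward; pixel columns grow to the right and rows downward; lengths in m; the calibration is good to about 2 mm. A picture is of the moment at which its call begins. camera_model takes no time and is no camera call.
- ctrl.close_job(): hands the job in, once; it reports no verdict.
The state is a dict: "t": time; "joint_pos": joint angles; "qd": joint speeds; "joint_efforts": joint torques, N m; "tcp_pos": TCP position; "tool_rot": TCP orientation; "force": force on the tool from outside, world axes, zero at the start; "torque": the same for the moment, N m; "width": opening from 0.0 (shut) to 1.0 (fully open).
Only numpy, scipy, OpenCV 4.12 (cv2) and the standard library are available. Lean on these libraries where they do the work, as an engineer would, in place of code of your own. Each camera call takes 0.05 s, during which the arm holds its last target.

## Working session

There is one attempt and no reset: what is moved stays moved. The work goes in short steps, Python scripts to look and compute and a tool call to move; the robot and the scene stay as the last step left them, time stands still between calls to the robot, and variables do not carry over. Pictures are saved under pics/ and viewed, and the job is handed in when it is done.

Besides the shell and the picture viewer there is one more tool, called after "Call:" as name(argument=value, ...) on one line, values as JSON. send_rows: Moves the arm, as the interface text tells. Its arguments: {"type":"object","properties":{"angular":{"type":"array","items":{"type":"array","items":{"type":"number"}}},"xyz":{"type":"array","items":{"type":"array","items":{"type":"number"}}},"grip":{"type":"array","items":{"type":"number"}},"newtons":{"type":"number"}},"required":["angular","xyz","grip"]}

```bash
ls; mkdir -p pics; python3 - <<'E'
from workcell import ctrl
import cv2,numpy as np
print(ctrl.read_state())
for n in("scene","top"):
    im,d=ctrl.grab_frame(n); cv2.imwrite(f"pics/{n}0.png",im); np.save(f"pics/{n}0.npy",d); print(n,ctrl.camera_model(n))
E
```

```text
pics
{'t': 0.0, 'joint_pos': array([ 1.01401667e+00,  5.33522975e-02,  1.61429644e+00,  2.23246947e-05,
        1.47600165e+00, -1.18992295e-01]), 'qd': array([ 0.00091667,  0.00026208,  0.00056941, -0.00031755, -0.00041416,
        0.00101985]), 'joint_efforts': array([-2.47220305e-04, -3.93699038e+01, -3.70168269e+01, -1.46591028e-04,
        7.42087956e-03,  8.40321434e-06]), 'tcp_pos': array([0.26461794, 0.56552897, 0.23006439]), 'tool_rot': array([-1.54533118,  0.34398888, -0.34287692]), 'force': array([-0.04151167, -0.47704455,  0.10692659]), 'torque': array([ 0.02311021, -0.0359959 , -0.0474247 ]), 'width': 1.0017576518411848}
scene {'K': array([[385.29861349,   0.        , 278.88641047],
       [  0.        , 385.29861349, 206.97631953],
       [  0.        ,   0.        ,   1.        ]]), 'k1': -0.03485007323774895, 'position': array([ 1.08789998, -0.55658842,  0.59726694]), 'attitude': array([-2.0149957 , -0.79106659,  0.45619534])}
top {'K': array([[437.69621763,   0.        , 279.90279889],
       [  0.        , 437.69621763, 209.18905742],
       [  0.        ,   0.        ,   1.        ]]), 'k1': -0.06685327095587706, 'position': array([ 0.50186621, -0.00748904,  1.25669819]), 'attitude': array([-2.17503137,  2.22061967, -0.0271946 ])}
```

View pics/scene0.png

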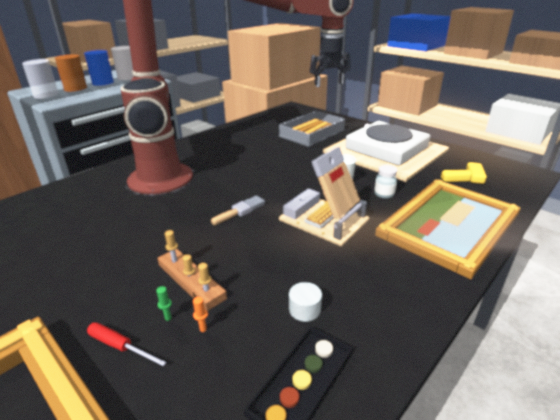

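View pics/top0.png

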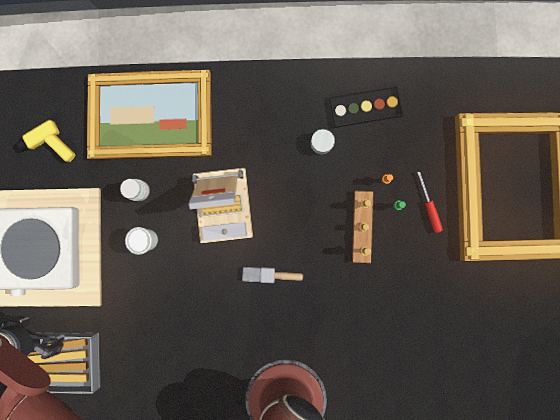

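The scene view shows the jig with its open leaf (red strip at about (337,173)), and the rack with three brass pins at (170,240), (187,265) and (204,273). The top view shows the jig at (222,205), with its latch hole near (225,231), and the rack at (364,227), with pins at rows 203, 227 and 251. Next I'll measure and enlarge.

```bash
cat > h.py <<'E'
import numpy as np,cv2
from scipy.spatial.transform import Rotation as R
from workcell import ctrl
def ray(n,u,v):
    m=ctrl.camera_model(n);K=m['K']
    p=np.array([(u-K[0,2])/K[0,0],(v-K[1,2])/K[1,1]]);q=p.copy()
    for _ in range(20): q=p/(1+m['k1']*(q@q))
    return m['position'],R.from_rotvec(m['attitude']).as_matrix()@np.array([q[0],q[1],1.0])
def onz(n,u,v,z):
    c,r=ray(n,u,v); return c+r*(z-c[2])/r[2]
def dep(n,u,v,d):
    c,r=ray(n,u,v); return c+r*d
def proj(n,P):
    m=ctrl.camera_model(n);K=m['K'];c=R.from_rotvec(m['attitude']).as_matrix().T@(np.array(P)-m['position'])
    q=c[:2]/c[2]; q=q*(1+m['k1']*(q@q)); return np.array([K[0,0]*q[0]+K[0,2],K[1,1]*q[1]+K[1,2]])
def two(a,ua,b,ub):
    c1,r1=ray(a,*ua);c2,r2=ray(b,*ub)
    s=np.linalg.lstsq(np.c_[r1,-r2],c2-c1,rcond=None)[0]
    p,q=c1+s[0]*r1,c2+s[1]*r2
    return (p+q)/2,np.linalg.norm(p-q)
def crop(src,out,x0,y0,x1,y1,k):
    im=cv2.imread(src) if isinstance(src,str) else src
    cv2.imwrite(out,cv2.resize(im[y0:y1,x0:x1],None,fx=k,fy=k,interpolation=cv2.INTER_CUBIC))
E
python3 - <<'E'
from h import *
a=cv2.imread('pics/top0.png');s=cv2.imread('pics/scene0.png')
crop(a,'pics/tj.png',180,160,260,250,6);crop(a,'pics/tr.png',340,165,440,270,5)
crop(s,'pics/sr.png',140,220,260,340,5);crop(s,'pics/sj.png',270,140,380,245,5)
d=np.load('pics/top0.npy')
for u,v in [(367,203),(366,227),(367,251),(225,231),(215,231),(240,229),(360,215),(215,190)]: print(u,v,dep('top',u,v,d[v,u]).round(4))
E
```

```text
367 203 [ 0.5556 -0.2288  0.0853]
366 227 [ 0.4913 -0.228   0.0656]
367 251 [ 0.4281 -0.223   0.0981]
225 231 [0.4877 0.1638 0.0095]
215 231 [0.4885 0.188  0.0375]
240 229 [0.4928 0.1175 0.0413]
360 215 [ 0.5251 -0.2201  0.0215]
215 190 [0.5943 0.1691 0.1454]
```

View pics/tj.png

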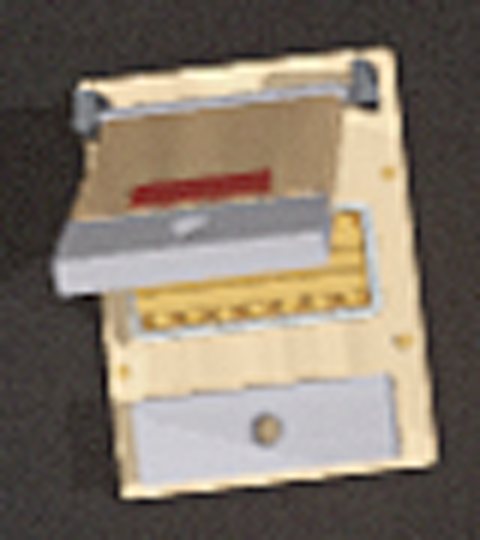

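View pics/tr.png

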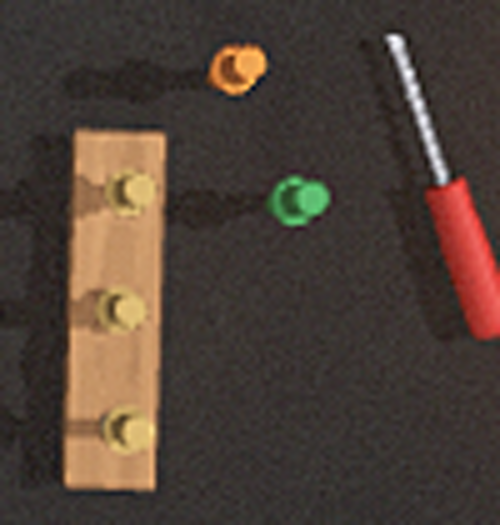

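View pics/sr.png

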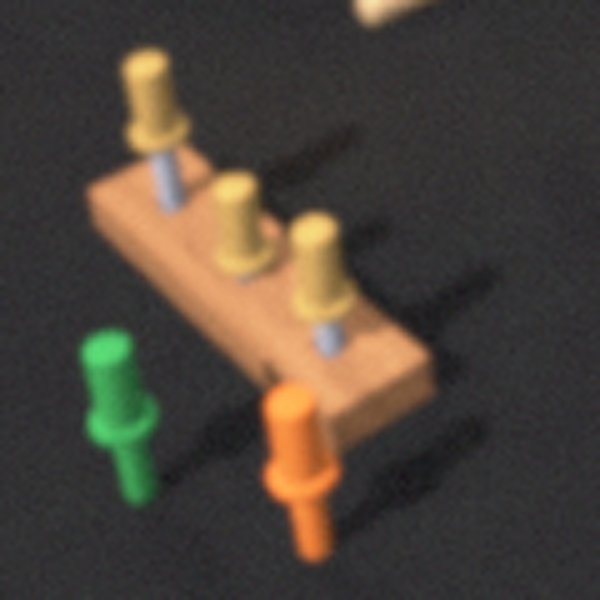

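View pics/sj.png

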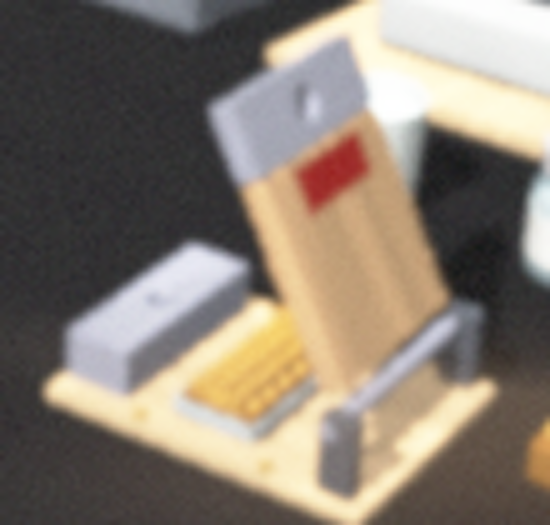

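The crops show the middle pin is the far one: its grip top is near (367,202) in the top view, at about 85 mm. The latch hole is near (224,231). Next I'll refine both with masks.

```bash
python3 - <<'E'
from h import *
a=cv2.imread('pics/top0.png');s=cv2.imread('pics/scene0.png')
dt=np.load('pics/top0.npy');ds=np.load('pics/scene0.npy')
def P(n,d):
    m=ctrl.camera_model(n);K=m['K'];v,u=np.mgrid[:420,:560]
    q=cv2.undistortPoints(np.stack([u,v],-1).reshape(-1,1,2).astype(float),K,np.array([m['k1'],0,0,0])).reshape(420,560,2)
    r=np.dstack([q,np.ones((420,560))])@R.from_rotvec(m['attitude']).as_matrix().T
    return m['position']+r*d[...,None]
Pt,Ps=P('top',dt),P('scene',ds)
# pin tops
hsv=cv2.cvtColor(a,cv2.COLOR_BGR2HSV)
for (u,v),z in zip([(367,203),(366,227),(367,251)],[.085,.069,.101]):
    w=Pt[v-7:v+8,u-9:u+10]; vv,uu=np.where((abs(w[...,2]-z)<.006)); 
    c=(u-9+uu.mean(),v-7+vv.mean()); print('pin',c,len(uu),onz('top',*c,z).round(4), w[vv,uu].mean(0).round(4))
# jig hole
g=a[...,:].astype(float).mean(2)
print(g[225:238,218:233].astype(int))
print((Pt[225:238,218:233,2]*1000).astype(int))
# latch block
m=(abs(Pt[...,2]-.04)<.004)&(np.abs(Pt[...,0]-.49)<.05)&(np.abs(Pt[...,1]-.155)<.1)
m=m&(a.max(2).astype(int)-a.min(2)<40)
cs,_=cv2.findContours(m.astype(np.uint8),cv2.RETR_EXTERNAL,cv2.CHAIN_APPROX_NONE)
c=max(cs,key=cv2.contourArea)[:,0]; q=np.array([onz('top',*p,.04)[:2] for p in c])
print('latch rect',cv2.minAreaRect((q*1000).astype(np.float32)))
# base plate at .01
m=(abs(Pt[...,2]-.01)<.006)&(np.abs(Pt[...,0]-.56)<.15)&(np.abs(Pt[...,1]-.155)<.12)
cs,_=cv2.findContours(m.astype(np.uint8),cv2.RETR_EXTERNAL,cv2.CHAIN_APPROX_NONE)
q=np.array([onz('top',*p,.01)[:2] for p in np.concatenate(cs)[:,0]])
print('base rect',cv2.minAreaRect((q*1000).astype(np.float32)))
# red pad
for n,im,PP in(('top',a,Pt),('scene',s,Ps)):
    b=im.astype(int); m=((b[...,2]>90)&(b[...,1]<60)&(b[...,0]<70)&(PP[...,2]>.06)&(PP[...,2]<.25)&(abs(PP[...,1]-.155)<.1)&(PP[...,0]>.4)).astype(np.uint8)
    N,l,st,ce=cv2.connectedComponentsWithStats(m); k=1+np.argmax(st[1:,4]); print(n,'pad',ce[k],st[k],Ps.shape and PP[l==k].mean(0).round(4))
# leaf plane from scene depth
m=(Ps[...,2]>.07)&(Ps[...,2]<.22)&(Ps[...,0]>.5)&(Ps[...,0]<.70)&(abs(Ps[...,1]-.155)<.08)
X=Ps[m]; 
from numpy.linalg import svd
for _ in range(5):
    c0=X.mean(0);n_=svd(X-c0)[2][2]; X=X[abs((X-c0)@n_)<.006]
print('leaf normal',n_.round(3),c0.round(3),len(X))
E
```

```text
pin (np.float64(367.42424242424244), np.float64(202.57575757575756)) 33 [ 0.5568 -0.23    0.085 ] [ 0.5568 -0.2302  0.0842]
pin (np.float64(365.2647058823529), np.float64(226.7941176470588)) 34 [ 0.4919 -0.2254  0.069 ] [ 0.4919 -0.2256  0.0676]
pin (np.float64(366.9189189189189), np.float64(251.54054054054055)) 37 [ 0.4269 -0.2222  0.101 ] [ 0.4268 -0.2224  0.0999]
[[179 185 190 197 201 201 202 202 202 202 200 202 203 203 202]
 [200 199 199 202 201 202 203 201 203 202 202 199 202 199 202]
 [200 201 198 202 202 202 202 204 198 199 199 199 196 197 199]
 [196 200 200 199 199 185 181 194 197 200 199 197 198 197 195]
 [198 197 199 195 166 132 131 154 179 196 196 198 198 195 196]
 [196 197 197 182 121 113 147 149 148 185 201 198 197 197 197]
 [199 198 197 176 125 133 159 152 145 180 202 199 196 196 196]
 [197 198 198 180 127 125 152 150 156 185 199 197 195 197 192]
 [198 201 198 184 144 114 135 147 179 196 199 197 198 197 199]
 [207 209 206 206 196 171 163 177 195 200 196 197 197 196 197]
 [206 209 208 210 211 209 208 210 202 198 197 200 197 197 196]
 [207 208 204 207 208 209 207 207 208 
[... 876 characters left out ...]
  36
    36]
 [  39   40   41   40   43   42   41   36   38   36   42   39   39   38
    39]
 [  39   38   37   35   38   41   39   38   41   36   39   39   38   36
    40]
 [  37   45   40   30   36   42   42   36   37   34   36   43   40   40
    41]]
latch rect ((486.79852294921875, 163.56263732910156), (40.13949966430664, 118.00873565673828), 5.720025539398193)
base rect ((560.6922607421875, 152.52108764648438), (298.0598449707031, 234.8580322265625), 0.1465887576341629)
top pad [212.95238095 190.92063492] [202 189  23   5  63] [0.5917 0.1737 0.1493]
scene pad [336.24285714 173.88571429] [331 168  11  12  70] [0.5919 0.1726 0.1493]
leaf normal [0.877 0.07  0.475] [0.598 0.166 0.137] 1605
```

```bash
cat >> h.py <<'E'
HOLE=None
def goal(yaw,flip=1):
    z=flip*np.array([-np.sin(yaw),np.cos(yaw),0]);y=np.array([0,0,-1.]);x=np.cross(y,z)
    return np.c_[x,y,z]
def rel(pts,G,st=None):
    st=st or ctrl.read_state();T=R.from_rotvec(st['tool_rot']).as_matrix()
    w=R.from_matrix(T.T@G).as_rotvec()
    return w.round(4),[(T.T@(np.array(p)-st['tcp_pos'])).round(4).tolist() for p in pts]
E
python3 - <<'E'
from h import *
a=cv2.imread('pics/top0.png');g=a.astype(float).mean(2)
w=np.clip(190-g[226:237,219:230],0,60);v,u=np.mgrid[226:237,219:230]
c=((u*w).sum()/w.sum(),(v*w).sum()/w.sum());H=onz('top',*c,.04);print('hole',c,H.round(4))
s=cv2.imread('pics/scene0.png');gs=s.astype(float).mean(2);p=proj('scene',H);print('proj in scene',p);i,j=p[1].astype(int) if 0 else int(p[1]),int(p[0]);print(gs[i-5:i+6,j-7:j+8].astype(int))
yaw=np.radians(5.2);ex=np.array([np.cos(yaw),np.sin(yaw),0]);hin=H+.15*ex;hin[2]=.0485;print('hinge',hin.round(4))
for th in(1.076,):
    d=-ex*np.cos(th)+[0,0,np.sin(th)];n=ex*np.sin(th)+[0,0,np.cos(th)]
    print('pad pred',(hin+.112*d+.0075*n).round(4))
T=R.from_rotvec(ctrl.read_state()['tool_rot']).as_matrix();print(T.round(3))
for f in(1,-1):print(f,rel([hin],goal(yaw,f)))
E
```

```text
hole (np.float64(223.6932432432432), np.float64(231.1527027027027)) [0.4877 0.1632 0.04  ]
proj in scene [301.73311626 198.28391421]
[[ 49  48  52  54  65  92 132 169 197 217 229 233 234 234 235]
 [ 51  47  54  77 109 143 181 210 224 231 233 233 233 233 231]
 [ 55  62  88 125 163 195 216 228 233 234 233 233 232 230 228]
 [ 75  99 136 175 209 223 228 232 233 233 231 227 228 227 224]
 [116 153 185 211 222 226 227 229 231 230 227 224 223 223 224]
 [171 199 217 223 224 220 215 216 224 226 223 222 223 224 223]
 [207 221 223 224 219 206 196 203 212 215 217 218 222 222 217]
 [219 223 223 221 220 207 197 201 206 210 214 217 217 215 201]
 [223 222 219 222 220 217 212 212 213 218 219 216 211 195 174]
 [219 220 221 221 219 220 221 221 221 220 216 203 185 164 142]
 [220 219 220 221 219 222 222 224 220 212 201 174 151 133 122]]
hinge [0.637  0.1768 0.0485]
pad pred [0.5907 0.1726 0.1506]
[[ 0.906 -0.001  0.424]
 [-0.424 -0.002  0.906]
 [-0.    -1.    -0.002]]
1 (array([ 0.0017, -0.5285, -0.0007]), [[0.5021, 0.1819, -0.1939]])
-1 (array([9.000e-04, 2.613e+00, 2.300e-03]), [[0.5021, 0.1819, -0.1939]])
```

```bash
python3 - <<'E'
from h import *
print(rel([(.645,.177,.26)],goal(np.radians(5.2))))
E
```

```text
(array([ 0.0017, -0.5285, -0.0007]), [[0.5092, -0.0296, -0.1908]])
```

Call:
send_rows(angular=[[0.0017,-0.1,0],[0.0017,-0.2,0],[0.0017,-0.3,0],[0.0017,-0.4,0],[0.0017,-0.5285,-0.0007],[0.0017,-0.5285,-0.0007],[0.0017,-0.5285,-0.0007],[0.0017,-0.5285,-0.0007],[0.0017,-0.5285,-0.0007],[0.0017,-0.5285,-0.0007]], xyz=[[0.056,-0.0033,-0.021],[0.112,-0.0066,-0.042],[0.168,-0.01,-0.063],[0.224,-0.0132,-0.084],[0.28,-0.0165,-0.105],[0.336,-0.02,-0.126],[0.392,-0.023,-0.147],[0.45,-0.0265,-0.169],[0.5092,-0.0296,-0.1908],[0.5092,-0.0296,-0.1908]], grip=[-1,-1,-1,-1,-1,-1,-1,-1,-1,-1], newtons=40)

```text
t: 1.35
tcp_pos: [0.6469, 0.1734, 0.259]
tool_rot: [-1.571, -0.066, 0.068]
force: [-0.2, 0.6, -0.1]
width: 0.002
```

```bash
python3 - <<'E'
from h import *
s=ctrl.read_state();print(s['t'],s['tcp_pos'],s['width'],s['force'])
yaw=np.radians(5.2);ex=np.array([np.cos(yaw),np.sin(yaw),0]);hin=np.array([.637,.1768,.0485])
pts=[(.632,.1763,.168)]
for th in(1.0,.85,.7,.55,.4,.25,.1,.04,.0):
    d=-ex*np.cos(th)+[0,0,np.sin(th)];n=ex*np.sin(th)+[0,0,np.cos(th)]
    w=.011 if th>.3 else .011*th/.3
    pts.append(hin+.112*d+.0075*n+w*ex)
print(np.round(pts,3));r=rel(pts,goal(yaw));print(r[0]);print(*r[1],sep='\n')
im,d=ctrl.grab_frame('scene');crop(im,'pics/s1.png',260,80,400,245,3.5)
E
```

```text
1.35 [0.64693507 0.17340361 0.25899978] 0.0018306319702477323 [-0.16309185  0.60096168 -0.13159303]
[[0.632 0.176 0.168]
 [0.594 0.173 0.147]
 [0.58  0.172 0.138]
 [0.567 0.17  0.126]
 [0.557 0.169 0.113]
 [0.548 0.169 0.099]
 [0.54  0.168 0.083]
 [0.53  0.167 0.067]
 [0.527 0.167 0.06 ]
 [0.525 0.167 0.056]]
[ 0.0008 -0.0054 -0.001 ]
[-0.0145, 0.091, 0.0042]
[-0.0527, 0.1123, 0.0041]
[-0.0668, 0.1215, 0.004]
[-0.0793, 0.1327, 0.004]
[-0.09, 0.1457, 0.0039]
[-0.0987, 0.1601, 0.0039]
[-0.1069, 0.1756, 0.0038]
[-0.1164, 0.192, 0.0038]
[-0.1195, 0.1986, 0.0038]
[-0.1214, 0.2031, 0.0038]
```

View pics/s1.png

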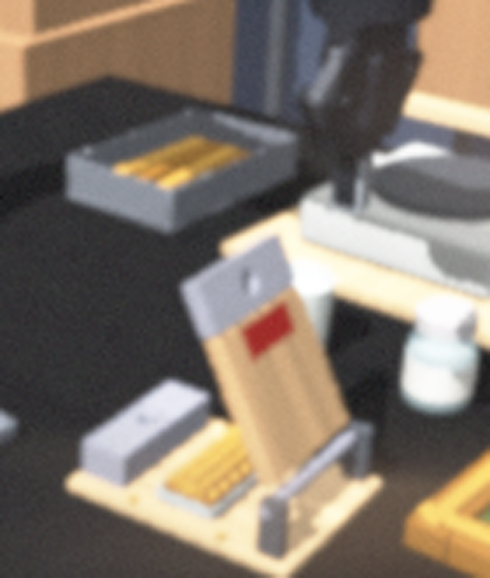

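The gripper, now closed, is above and outside the leaf, with its tip at about (360,205) in the crop. The leaf is untouched. I'll push it along the arc.

Call:
send_rows(angular=[[0,-0.0054,0],[0,-0.0054,0],[0,-0.0054,0],[0,-0.0054,0],[0,-0.0054,0],[0,-0.0054,0],[0,-0.0054,0],[0,-0.0054,0],[0,-0.0054,0],[0,-0.0054,0]], xyz=[[-0.007,0.046,0.002],[-0.0145,0.091,0.004],[-0.034,0.102,0.004],[-0.0527,0.1123,0.004],[-0.0668,0.1215,0.004],[-0.0793,0.1327,0.004],[-0.09,0.1457,0.004],[-0.0987,0.1601,0.004],[-0.1069,0.1756,0.004],[-0.1069,0.1756,0.004]], grip=[-1,-1,-1,-1,-1,-1,-1,-1,-1,-1])

```text
t: 2.65
tcp_pos: [0.5364, 0.1695, 0.0811]
tool_rot: [-1.57, -0.068, 0.078]
force: [-0.4, -0.4, -0.4]
width: -0.001
```

```bash
python3 - <<'E'
from h import *
s=ctrl.read_state();print(s['t'],s['tcp_pos'],s['width'],s['force'])
im,d=ctrl.grab_frame('scene');crop(im,'pics/s2.png',260,80,400,245,3.5)
print(rel([(.53,.167,.067),(.527,.167,.061),(.525,.167,.057)],goal(np.radians(5.2))))
E
```

```text
2.65 [0.536394   0.16948396 0.08105935] -0.0006647018985488515 [-0.38833649 -0.44668522 -0.37020975]
(array([ 0.0001,  0.0021, -0.004 ]), [[-0.0078, 0.0154, -0.0019], [-0.0107, 0.0214, -0.0017], [-0.0127, 0.0254, -0.0015]])
```

View pics/s2.png

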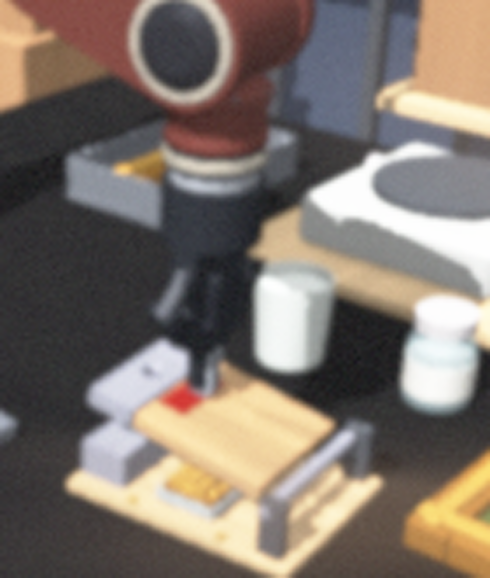

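The leaf follows the fingertip and is now at about 0.25 rad, with contact just beside the red strip at crop (205,385). I'll push on down to the springs.

Call:
send_rows(angular=[[0,0.002,0],[0,0.002,0],[0,0.002,0],[0,0.002,0],[0,0.002,0],[0,0.002,0]], xyz=[[-0.004,0.008,-0.0015],[-0.0078,0.0154,-0.0015],[-0.01,0.0185,-0.0015],[-0.0107,0.0214,-0.0015],[-0.0115,0.023,-0.0015],[-0.0115,0.023,-0.0015]], grip=[-1,-1,-1,-1,-1,-1])

```text
t: 3.45
tcp_pos: [0.5267, 0.1671, 0.0603]
tool_rot: [-1.57, -0.069, 0.074]
force: [-1.5, -0.5, 4.7]
width: 0.003
```

Call:
send_rows(angular=[[0,0,0],[0,0,0],[0,0,0]], xyz=[[0,-0.04,0],[0,-0.09,0],[0,-0.12,0]], grip=[-1,-1,-0.5])

```text
t: 3.82
tcp_pos: [0.5282, 0.1674, 0.1833]
tool_rot: [-1.569, -0.072, 0.071]
force: [0.8, 0.8, -0.4]
width: 0.196
```

```bash
python3 - <<'E'
from h import *
s=ctrl.read_state();print(s['t'],s['tcp_pos'],s['width'],s['force'])
print(rel([(.5568,-.230,.16)],goal(np.radians(5.2))))
E
```

```text
3.825 [0.52818939 0.16741894 0.18325078] 0.195621712077648 [ 0.78241491  0.79074101 -0.44583387]
(array([-0.0001,  0.0003,  0.0009]), [[-0.0077, 0.0232, -0.3984]])
```

Call:
send_rows(angular=[[0,0,0.001],[0,0,0.001],[0,0,0.001],[0,0,0.001],[0,0,0.001],[0,0,0.001],[0,0,0.001],[0,0,0.001],[0,0,0.001],[0,0,0.001]], xyz=[[-0.001,0,-0.05],[-0.002,0,-0.1],[-0.003,0,-0.15],[-0.004,0,-0.2],[-0.005,0,-0.25],[-0.006,0.005,-0.3],[-0.007,0.012,-0.35],[-0.0077,0.0232,-0.3984],[-0.0077,0.0232,-0.3984],[-0.0077,0.0232,-0.3984]], grip=[0,0,0,0,0,0,0,0,0,0])

```text
t: 5.08
tcp_pos: [0.5566, -0.2296, 0.1597]
tool_rot: [-1.569, -0.071, 0.072]
force: [0.1, -1.0, -0.1]
width: 0.502
```

```bash
python3 - <<'E'
from h import *
s=ctrl.read_state();print(s['t'],s['tcp_pos'],s['width'],s['force'])
for n in('scene','top'):
    im,d=ctrl.grab_frame(n);cv2.imwrite(f'pics/{n}3.png',im);np.save(f'pics/{n}3.npy',d)
crop('pics/scene3.png','pics/s3.png',120,140,380,330,3);crop('pics/top3.png','pics/t3.png',180,160,430,270,3)
print(rel([(.5568,-.230,.09),(.5568,-.230,.054)],goal(np.radians(5.2))))
E
```

```text
5.075 [ 0.55664188 -0.22962998  0.15965252] 0.5024813032554963 [ 0.14171278 -1.02454173 -0.14919675]
(array([-0.0001,  0.0015,  0.0002]), [[-0.0003, 0.0702, -0.001], [-0.0003, 0.1062, -0.001]])
```

View pics/s3.png

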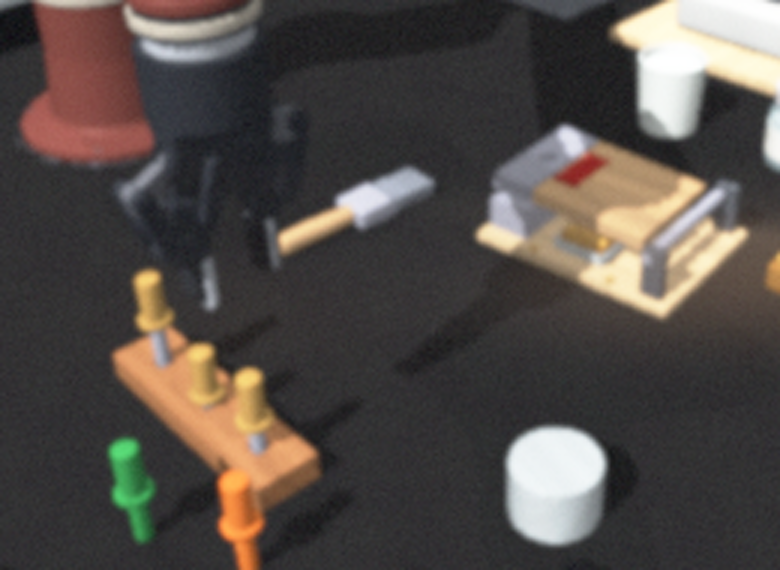

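View pics/t3.png

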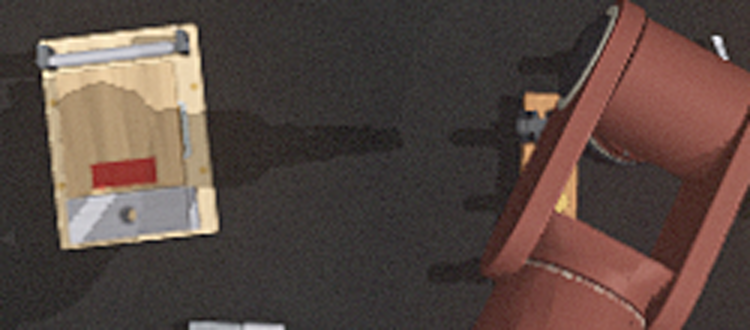

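The leaf lies nearly shut, with its hole near crop (128,214) in the top view. In the scene crop the open fingers hang above the middle pin, with tips at (210,305) and (275,262). I'll check the hole, the leaf angle and the finger alignment, then go down.

```bash
python3 - <<'E'
from h import *
print('tcp proj',proj('scene',(.5566,-.2296,.1597)), 'fingers mid', 120+242.5/3-.5,140+283.5/3-.5)
a=cv2.imread('pics/top3.png');g=a.astype(float).mean(2);print(g[224:240,214:232].astype(int))
E
```

```text
tcp proj [198.0428405  234.51494154] fingers mid 200.33333333333331 234.0
[[167 151 152 161 143 122 125 138 141 153 164 162 158 154 149 149 149 149]
 [186 191 200 206 182 159 163 163 160 162 158 160 159 148 142 146 141 145]
 [209 210 213 187 149 152 152 153 155 154 154 155 150 146 144 146 145 141]
 [203 196 194 175 151 153 162 156 158 154 159 157 159 152 145 143 149 147]
 [210 187 146 155 155 157 158 144 135 141 148 155 158 150 141 143 147 141]
 [205 177 151 155 153 150 131 109  99 104 135 153 156 151 143 141 142 143]
 [172 146 151 151 152 140 101  91  80 124 152 155 152 148 144 147 147 146]
 [147 149 155 154 156 131  90  77  88 144 160 152 146 146 146 149 147 147]
 [153 155 156 157 161 139 103  82  98 140 154 154 143 149 148 148 145 148]
 [152 155 157 158 161 154 128  89  79 105 138 154 152 142 142 144 146 146]
 [157 159 157 159 160 156 143 127 114 117 135 155 152 146 145 147 148 147]
 [154 155 153 152 158 154 160 158 152 153 158 161 150 147 141 147 145 145]
 [154 156 156 159 157 159 160 161 160 159 158 151 140 141 139 142 144 143]
 [153 158 156 155 156 156 158 154 155 158 158 148 133 129 138 140 148 153]
 [156 154 151 154 155 145 146 155 156 153 159 152 171 184 185 187 190 198]
 [152 155 156 165 163 155 156 167 170 165 153 150 200 222 216 212 200 205]]
```

Call:
send_rows(angular=[[0,0.0015,0],[0,0.0015,0],[0,0.0015,0],[0,0.0015,0],[0,0.0015,0]], xyz=[[0,0.04,-0.001],[0,0.07,-0.001],[0,0.09,-0.001],[0,0.1062,-0.001],[0,0.1062,-0.001]], grip=[0,0,0,0,0])

```text
t: 5.8
tcp_pos: [0.5566, -0.2293, 0.053]
tool_rot: [-1.568, -0.071, 0.073]
force: [1.0, 0.2, -0.2]
width: 0.499
```

```bash
python3 - <<'E'
from h import *
s=ctrl.read_state();print(s['t'],s['tcp_pos'],s['width'],s['force'])
im,d=ctrl.grab_frame('scene');cv2.imwrite('pics/scene4.png',im)
crop(im,'pics/s4.png',120,180,260,320,4)
E
```

```text
5.8 [ 0.55657168 -0.22931584  0.05299232] 0.4993937536300028 [ 1.03917302  0.24273455 -0.23316235]
```

View pics/s4.png

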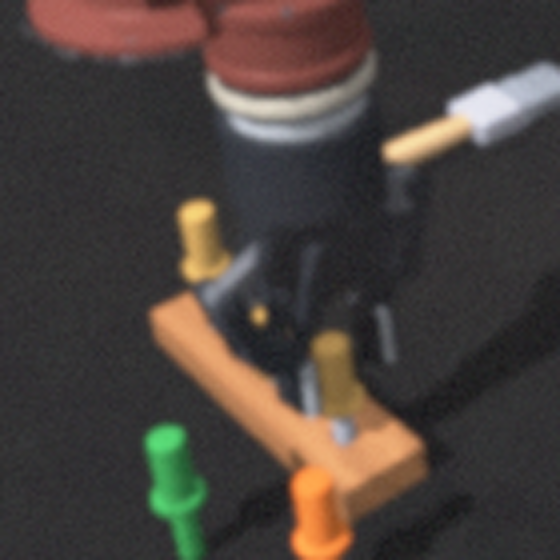

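The middle pin, at crop (335,370), stands between the fingers, and the neighbouring pins are clear. Closing.

Call:
send_rows(angular=[[0,0,0],[0,0,0],[0,0,0],[0,0,0],[0,0,0],[0,0,0]], xyz=[[0,0,0],[0,0,0],[0,0,0],[0,0,0],[0,0,0],[0,0,0]], grip=[-0.5,-1,-1,-1,-1,-1], newtons=90)

```text
t: 6.6
tcp_pos: [0.5584, -0.2307, 0.0559]
tool_rot: [-1.572, -0.074, 0.069]
force: [0.0, -1.6, 6.6]
width: 0.181
```

```bash
python3 - <<'E'
from h import *
s=ctrl.read_state();print(s['t'],s['tcp_pos'],s['width'],s['width']*85,s['force'],s['torque'])
im,d=ctrl.grab_frame('scene');cv2.imwrite('pics/scene5.png',im)
crop(im,'pics/s5.png',160,220,240,300,6)
E
```

```text
6.6 [ 0.5584214 -0.2307456  0.0558926] 0.1812987315817833 15.410392184451581 [ 0.01593457 -1.6451267   6.59397352] [-0.30012954 -0.01953136 -0.0275464 ]
```

View pics/s5.png

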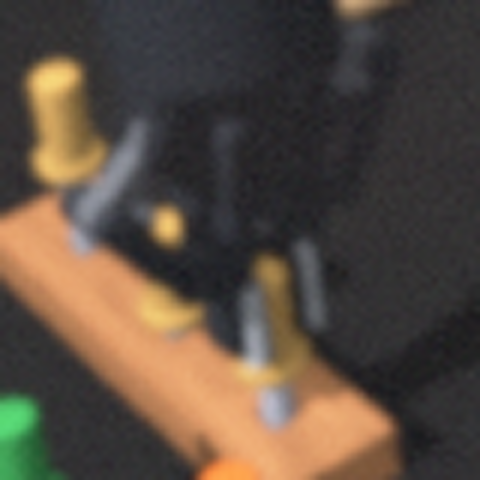

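The grip is closed on the brass grip with the flange right below the fingertips; the measured force is 6.6 N, up on the tool. I'll lift and check.

Call:
send_rows(angular=[[0,0,0],[0,0,0],[0,0,0],[0,0,0],[0,0,0],[0,0,0],[0,0,0],[0,0,0]], xyz=[[0,-0.01,0],[0,-0.02,0],[0,-0.03,0],[0,-0.05,0],[0,-0.08,0],[0,-0.11,0],[0,-0.11,0],[0,-0.11,0]], grip=[-1,-1,-1,-1,-1,-1,-1,-1])

```text
t: 7.65
tcp_pos: [0.5576, -0.2302, 0.1652]
tool_rot: [-1.571, -0.073, 0.07]
force: [0.2, -0.2, -0.9]
width: 0.183
```

```bash
python3 - <<'E'
from h import *
s=ctrl.read_state();print(s['t'],s['tcp_pos'],s['width'],s['width']*85,s['force'],s['torque'])
T=R.from_rotvec(s['tool_rot']).as_matrix();print(T.round(4))
im,d=ctrl.grab_frame('scene');cv2.imwrite('pics/scene6.png',im)
crop(im,'pics/s6.png',150,150,260,300,4)
E
```

```text
7.65 [ 0.55761993 -0.23022293  0.16519834] 0.18272775276984515 15.531858985436838 [ 0.1642518  -0.15652672 -0.94660304] [0.00478686 0.019218   0.00399462]
[[ 0.9959  0.0021 -0.091 ]
 [ 0.091  -0.0012  0.9959]
 [ 0.002  -1.     -0.0014]]
```

View pics/s6.png

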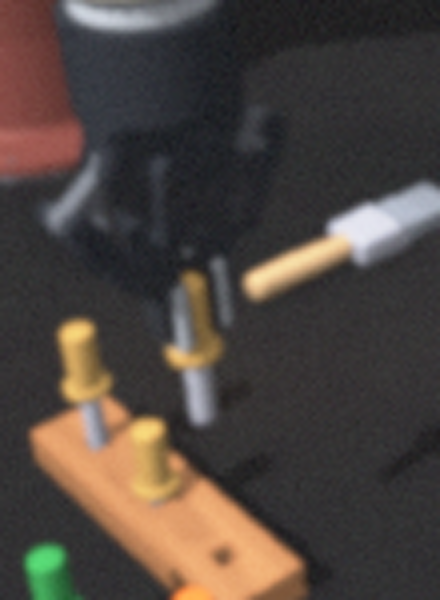

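The middle pin is lifted clean, with weight showing as about 0.9 N, and the other two pins and the empty rack hole at crop (222,553) look right. Next I'll carry it over the leaf hole.

```bash
python3 - <<'E'
from h import *
print('leaf hole', onz('top',222.3,230.9,.0635).round(4))
for t in [(.5576,-.2302,.1133),(.5576,-.2302,.153)]: print(proj('scene',t))
print(rel([(.488,.1635,.165)],goal(np.radians(5.2))))
E
```

```text
leaf hole [0.4887 0.1638 0.0635]
[201.02924432 253.66141086]
[198.53659542 237.64940721]
(array([0.0005, 0.0003, 0.0007]), [[-0.0332, -0.0009, 0.3982]])
```

Call:
send_rows(angular=[[0,0,0],[0,0,0],[0,0,0],[0,0,0],[0,0,0],[0,0,0],[0,0,0],[0,0,0],[0,0,0],[0,0,0]], xyz=[[-0.004,0,0.045],[-0.008,0,0.09],[-0.012,0,0.14],[-0.016,0,0.19],[-0.02,0,0.24],[-0.024,0,0.29],[-0.029,0,0.34],[-0.0332,-0.001,0.3982],[-0.0332,-0.001,0.3982],[-0.0332,-0.001,0.3982]], grip=[-1,-1,-1,-1,-1,-1,-1,-1,-1,-1])

```text
t: 8.95
tcp_pos: [0.4872, 0.1632, 0.1637]
tool_rot: [-1.571, -0.071, 0.073]
force: [0.7, 0.7, -1.0]
width: 0.183
```

```bash
python3 - <<'E'
from h import *
s=ctrl.read_state();print(s['t'],s['tcp_pos'],s['width'],s['force'])
print(rel([(.488,.1635,.13)],goal(np.radians(5.2))))
E
```

```text
8.95 [0.48722005 0.16324653 0.16370787] 0.18271631868307905 [ 0.67189536  0.72918475 -1.02460061]
(array([ 0.0012,  0.001 , -0.0017]), [[0.0009, 0.0337, 0.0002]])
```

Lower to just above the leaf (tip about 12 mm above it), then look.

Call:
send_rows(angular=[[0.001,0,-0.001],[0.001,0,-0.001],[0.001,0,-0.001],[0.001,0,-0.001]], xyz=[[0.001,0.018,0],[0.001,0.034,0],[0.001,0.034,0],[0.001,0.034,0]], grip=[-1,-1,-1,-1])

```text
t: 9.45
tcp_pos: [0.4882, 0.1629, 0.1295]
tool_rot: [-1.57, -0.071, 0.072]
force: [0.1, -0.3, -0.9]
width: 0.182
```

```bash
python3 - <<'E'
from h import *
s=ctrl.read_state();print(s['t'],s['tcp_pos'],s['width'],s['force'])
for n in('scene','top'):
    im,d=ctrl.grab_frame(n);cv2.imwrite(f'pics/{n}7.png',im);np.save(f'pics/{n}7.npy',d)
crop('pics/scene7.png','pics/s7.png',275,140,345,230,6);crop('pics/top7.png','pics/t7.png',180,160,260,250,5)
p=s['tcp_pos']
for z in(0,-.012,-.0519):print(proj('scene',p+[0,0,z]))
print('hole proj',proj('scene',(.4882,.1636,.0635)))
E
```

```text
9.45 [0.48822649 0.16286637 0.12945107] 0.18240380842545587 [ 0.12501802 -0.33034922 -0.87273407]
[302.38325386 169.94274003]
[302.30245296 173.90876959]
[302.03946442 186.76047685]
hole proj [302.11215017 191.06707377]
```

View pics/s7.png

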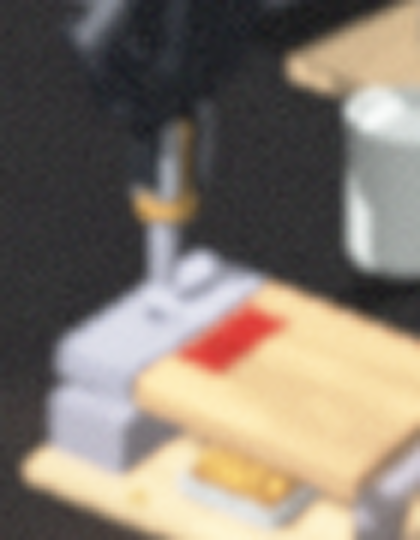

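View pics/t7.png

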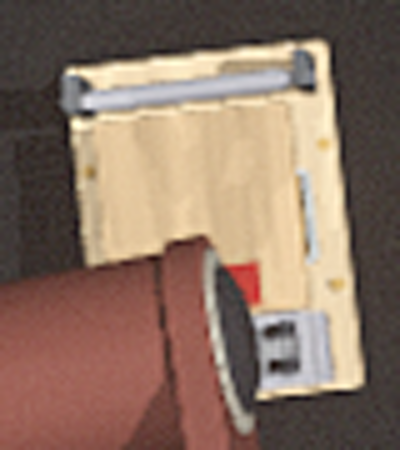

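```bash
python3 - <<'E'
from h import *
s=cv2.imread('pics/scene7.png');g=s.astype(float).mean(2);print('cols 294..311');
for r in range(180,200):print(r,g[r,294:312].astype(int))
c=s[178:202,288:318];c=np.clip((c.astype(float)-100)*1.6,0,255).astype(np.uint8);cv2.imwrite('pics/s7z.png',cv2.resize(c,None,fx=20,fy=20,interpolation=cv2.INTER_CUBIC))
s=cv2.imread('pics/scene6.png')
E
```

```text
cols 294..311
180 [ 46  46  53  50  60 105 158 190 184 157 115  77  62  61  63  57  52  55]
181 [ 52  46  46  48  60 104 158 186 182 156 114  83  86 103 109 101  81  61]
182 [ 48  48  49  50  57 104 154 185 182 156 123 116 137 163 174 160 127  95]
183 [ 47  49  51  50  58 101 155 183 181 156 150 166 189 208 216 202 167 128]
184 [ 48  53  50  48  58 102 157 182 179 165 172 202 222 228 228 217 186 154]
185 [ 48  47  51  51  65 107 156 182 180 171 189 215 226 227 224 212 182 163]
186 [ 49  48  48  61  85 126 168 187 183 178 197 217 222 215 203 184 173 170]
187 [ 56  53  65  89 129 166 193 204 196 193 199 206 202 189 176 168 176 191]
188 [ 57  77 100 134 174 202 218 219 215 207 201 188 176 170 171 179 196 216]
189 [ 85 121 156 181 202 220 226 228 226 221 201 184 178 180 195 207 220 227]
190 [129 167 195 210 217 215 220 223 227 226 218 206 204 210 218 224 227 225]
191 [181 203 214 220 217 207 197 203 215 222 222 221 225 227 229 229 226 216]
192 [212 220 221 222 216 200 183 186 199 213 217 222 228 229 227 224 214 195]
193 [223 223 224 223 220 209 199 195 203 212 215 220 224 223 217 207 191 173]
194 [225 225 225 224 222 220 214 213 214 218 218 218 216 206 191 180 163 152]
195 [223 224 226 223 224 222 221 219 222 220 218 209 196 183 168 155 144 129]
196 [224 224 222 224 224 222 221 223 223 219 207 190 177 166 152 134 121 113]
197 [225 224 223 223 222 222 223 222 217 209 192 174 162 149 132 118 111 111]
198 [223 222 223 222 223 221 218 212 207 196 182 160 142 131 122 114 110 108]
199 [222 221 221 222 218 213 208 205 204 200 186 166 146 134 123 116 111 111]
```

View pics/s7z.png

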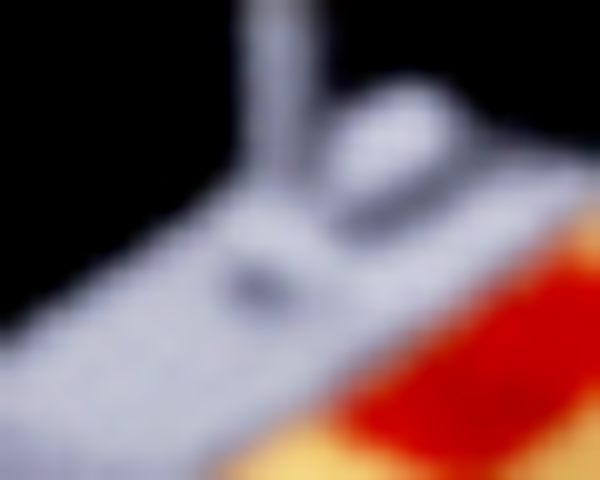

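```bash
python3 - <<'E'
from h import *
s=cv2.imread('pics/scene6.png');g=s.astype(float).mean(2)
for r in range(244,262):print(r,g[r,193:209].astype(int))
t=np.array([.5576,-.2302,.1133])
v=[proj('scene',t+[.0055*np.cos(a),.0055*np.sin(a),0]) for a in np.linspace(0,6.28,40)];v=np.array(v);print('tip disc rows',v[:,1].min(),v[:,1].max(),'cols',v[:,0].min(),v[:,0].max())
v=np.array([proj('scene',t+[.006*np.cos(a),.006*np.sin(a),.012]) for a in np.linspace(0,6.28,40)]);print('shank cols',v[:,0].min(),v[:,0].max(),v[:,1].mean())
E
```

```text
244 [ 52  62  94 146 176 182 167 144 121  93  76  60  47  55  54  55]
245 [ 52  58  85 133 175 185 172 150 122  99  74  57  57  49  46  50]
246 [ 50  52  78 123 163 182 173 155 128 104  76  62  50  49  47  46]
247 [ 53  58  74 112 157 179 176 156 131 102  77  57  45  41  41  40]
248 [ 50  57  68 106 152 180 176 158 133 108  80  57  46  37  39  42]
249 [ 54  51  64 102 149 180 178 162 139 113  82  60  38  35  39  41]
250 [ 54  52  57  97 148 180 181 165 139 112  85  59  42  36  42  48]
251 [ 52  47  58  90 139 178 183 165 145 114  89  59  43  38  42  48]
252 [ 48  45  52  83 130 170 180 168 146 117  91  66  51  45  48  51]
253 [ 41  41  46  67 118 159 175 168 146 119  94  68  57  51  54  54]
254 [ 40  36  41  56 100 145 165 161 139 113  86  64  56  52  50  57]
255 [ 38  34  40  49  78 115 136 134 115  92  70  61  53  53  50  56]
256 [38 39 39 37 58 77 91 91 81 71 59 57 52 50 51 51]
257 [39 43 40 39 41 49 60 61 57 56 52 53 53 52 50 52]
258 [40 44 45 46 46 45 49 48 52 49 51 50 49 50 54 52]
259 [43 41 48 52 49 45 53 49 51 55 55 53 52 52 51 51]
260 [44 39 42 48 47 48 49 54 47 49 49 53 50 51 51 53]
261 [48 35 42 40 42 45 48 52 52 47 53 49 47 53 53 50]
tip disc rows 251.9318279137857 255.41438113235225 cols 198.2469780378262 203.8069844508715
shank cols 197.22798997929402 203.34582040701548 248.9535650606938
```

In the zoomed scene view the shank axis is at column ≈301.6 and the leaf hole's middle is at ≈301.6, row 192, so they line up sideways. The two finger shadows are at rows 182–188. The top-view estimates give a TCP target of (0.4886, 0.1627), within half a millimetre of the current one. I'll lower slowly while watching force.

Call:
send_rows(angular=[[0,0,0],[0,0,0],[0,0,0],[0,0,0],[0,0,0],[0,0,0]], xyz=[[0.0004,0.008,0],[0.0004,0.014,0],[0.0004,0.018,0],[0.0004,0.022,0],[0.0004,0.026,0],[0.0004,0.026,0]], grip=[-1,-1,-1,-1,-1,-1], newtons=110)

```text
t: 10.3
tcp_pos: [0.4888, 0.1632, 0.1039]
tool_rot: [-1.57, -0.071, 0.072]
force: [-0.6, 0.3, -1.0]
width: 0.182
```

```bash
python3 - <<'E'
from h import *
s=ctrl.read_state();print(s['t'],s['tcp_pos'],s['width'],s['force'],s['torque'])
im,d=ctrl.grab_frame('scene');cv2.imwrite('pics/scene8.png',im);crop(im,'pics/s8.png',275,140,345,230,6)
E
```

```text
10.3 [0.48880614 0.16315922 0.10387281] 0.18178910796309497 [-0.64484814  0.28588267 -0.97969916] [-0.03366588 -0.00886495 -0.01952018]
```

View pics/s8.png

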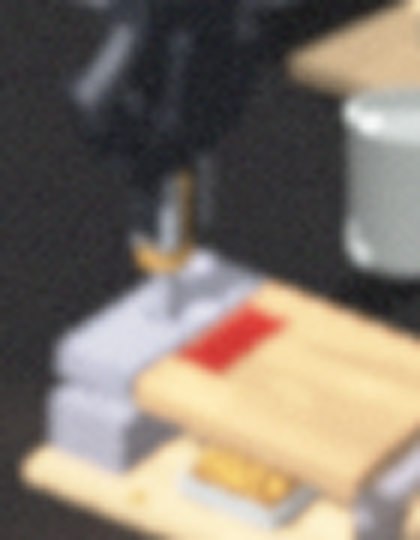

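With the tip about 11 mm into the leaf hole there is no contact force, and the flange is now at crop (163,258). Continuing into the block.

Call:
send_rows(angular=[[0,0,0],[0,0,0],[0,0,0],[0,0,0],[0,0,0]], xyz=[[0,0.005,0],[0,0.01,0],[0,0.014,0],[0,0.017,0],[0,0.017,0]], grip=[-1,-1,-1,-1,-1])

```text
t: 10.98
tcp_pos: [0.4888, 0.1632, 0.0868]
tool_rot: [-1.57, -0.071, 0.072]
force: [0.7, -0.9, -1.4]
width: 0.173
```

The tip has entered the base hole freely. Continuing to flange contact.

Call:
send_rows(angular=[[0,0,0],[0,0,0],[0,0,0],[0,0,0],[0,0,0]], xyz=[[0,0.005,0],[0,0.01,0],[0,0.014,0],[0,0.017,0],[0,0.017,0]], grip=[-1,-1,-1,-1,-1])

```text
t: 11.6
tcp_pos: [0.4888, 0.1632, 0.0698]
tool_rot: [-1.57, -0.071, 0.072]
force: [-2.0, 0.6, 1.5]
width: 0.176
```

```bash
python3 - <<'E'
from h import *
s=ctrl.read_state();print(s['t'],s['tcp_pos'],s['width'],s['force'],s['torque'])
im,d=ctrl.grab_frame('scene');cv2.imwrite('pics/scene9.png',im);crop(im,'pics/s9.png',275,140,345,230,6)
E
```

```text
11.6 [0.48877773 0.16323305 0.06979209] 0.1761598402862819 [-1.99517808  0.64557192  1.52239813] [0.02100128 0.32209612 0.03248444]
```

View pics/s9.png

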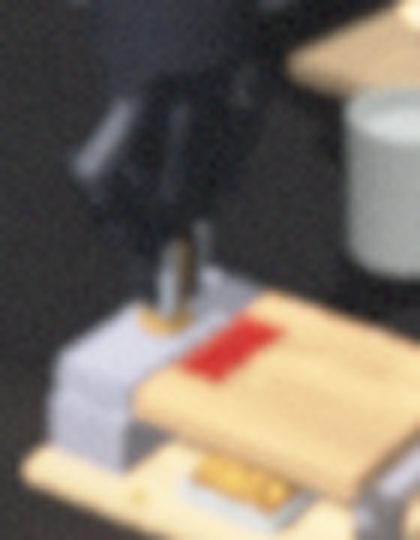

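The flange now rests on the leaf at crop (165,322), with 2.5 N measured beyond the pin's weight. Pressing further.

Call:
send_rows(angular=[[0,0,0],[0,0,0],[0,0,0],[0,0,0]], xyz=[[0,0.001,0],[0,0.002,0],[0,0.003,0],[0,0.003,0]], grip=[-1,-1,-1,-1], newtons=120)

```text
t: 12.15
tcp_pos: [0.489, 0.1633, 0.0681]
tool_rot: [-1.57, -0.072, 0.072]
force: [-5.2, -0.4, 10.2]
width: 0.174
```

Call:
send_rows(angular=[[0,0,0],[0,0,0],[0,0,0],[0,0,0],[0,0,0]], xyz=[[-0.0005,0.001,0],[-0.001,0.0015,0],[-0.001,0.002,0],[-0.001,0.0025,0],[-0.001,0.0025,0]], grip=[-1,-1,-1,-1,-1])

```text
t: 12.78
tcp_pos: [0.489, 0.1633, 0.068]
tool_rot: [-1.57, -0.073, 0.071]
force: [-6.7, -1.9, 13.1]
width: 0.171
```

```bash
python3 - <<'E'
from h import *
s=ctrl.read_state();print(s['t'],s['tcp_pos'],s['width'],s['force'],s['torque'])
for n in('scene','top'):
    im,d=ctrl.grab_frame(n);cv2.imwrite(f'pics/{n}10.png',im);np.save(f'pics/{n}10.npy',d)
crop('pics/scene10.png','pics/s10.png',265,140,365,240,6)
m=ctrl.camera_model('scene');d=np.load('pics/scene10.npy')
g=[[dep('scene',u,v,d[v,u]) for u,v in((291,199),(297,198),(305,198),(312,186),(335,203),(325,199),(320,210),(340,210))]]
print(np.round(g,4))
E
```

```text
12.775 [0.48902322 0.16327692 0.06795457] 0.1712673823861281 [-6.71343101 -1.91906343 13.05700816] [-0.20845487  1.18028115  0.01822737]
[[[0.4859 0.1197 0.0563]
  [0.495  0.1341 0.0567]
  [0.5081 0.1528 0.0537]
  [0.4806 0.2171 0.0548]
  [0.5866 0.1845 0.0552]
  [0.5554 0.1811 0.0568]
  [0.5792 0.1287 0.0562]
  [0.6173 0.1645 0.0555]]]
```

View pics/s10.png

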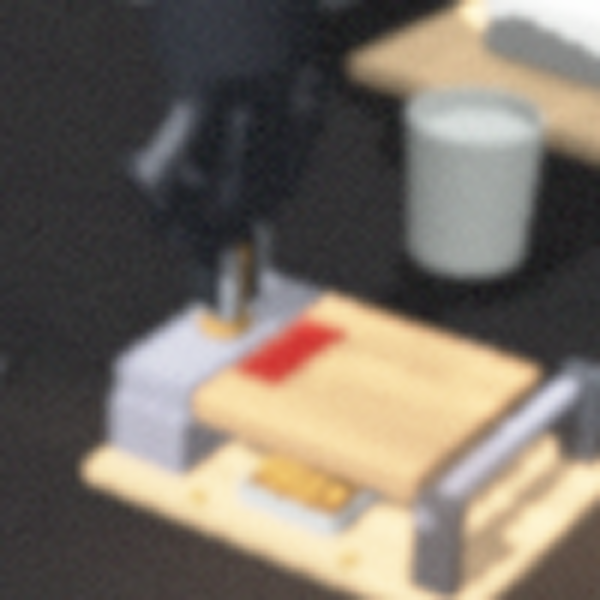

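View pics/top10.png

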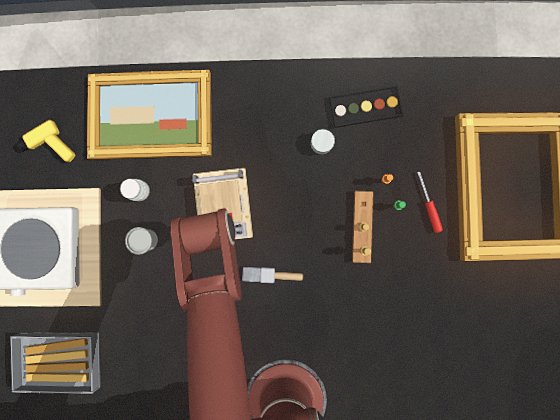

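View pics/scene10.png

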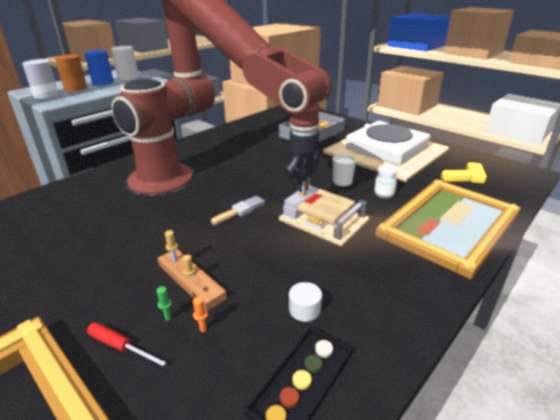

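The leaf lies flat: depth gives 54–57 mm everywhere on its top (shut = 56). The TCP is at 68.0 mm, the pin's home height, with 13 N of push. The brush, tin, cup, jar, screwdriver, rack and remaining pins stand where they were. A side load of −6.7 N and some torque grew with my −x shift, so I'll undo that.

Call:
send_rows(angular=[[0,0,0],[0,0,0],[0,0,0],[0,0,0]], xyz=[[0,0.0027,0],[0.0005,0.0027,0],[0.0005,0.0027,0],[0.0005,0.0027,0]], grip=[-1,-1,-1,-1])

```text
t: 13.38
tcp_pos: [0.4898, 0.1634, 0.0679]
tool_rot: [-1.57, -0.072, 0.072]
force: [-9.6, -2.1, 17.9]
width: 0.176
```

```bash
python3 - <<'E'
from h import *
s=ctrl.read_state();print(s['t'],s['tcp_pos'],s['tool_rot'],s['width'],s['force'],s['torque'])
E
```

```text
13.375 [0.48980604 0.1633985  0.0679187 ] [-1.57018995 -0.07227713  0.07202921] 0.17613987350387633 [-9.58872233 -2.06979082 17.89559992] [-0.32325586  1.69683318  0.05499732]
```

Call:
send_rows(angular=[[0,0,0],[0,0,0],[0,0,0],[0,0,0],[0,0,0],[0,0,0]], xyz=[[-0.001,0.0015,0],[-0.002,0.0015,0],[-0.002,0.0015,0],[-0.002,0.0015,0],[-0.002,0.0015,0],[-0.002,0.0015,0]], grip=[-1,-1,-1,-1,-1,-1])

```text
t: 14.12
tcp_pos: [0.4895, 0.1634, 0.0681]
tool_rot: [-1.57, -0.075, 0.069]
force: [-0.7, -0.6, 6.7]
width: 0.174
```

```bash
python3 - <<'E'
from h import *
s=ctrl.read_state();print(s['t'],s['tcp_pos'],s['tool_rot'],s['width'],s['force'],s['torque'])
E
```

```text
14.125 [0.48951658 0.16336299 0.06805937] [-1.56989255 -0.07520014  0.06879215] 0.1742095440031012 [-0.71535095 -0.61616271  6.70310346] [-0.0530498   0.23016515 -0.01129824]
```

The side load is gone, but the push dropped to 6.7 N. I'll add a little.

Call:
send_rows(angular=[[0,0,0],[0,0,0],[0,0,0],[0,0,0],[0,0,0],[0,0,0]], xyz=[[-0.0018,0.002,0],[-0.0018,0.0025,0],[-0.0018,0.0025,0],[-0.0018,0.0025,0],[-0.0018,0.0025,0],[-0.0018,0.0025,0]], grip=[-1,-1,-1,-1,-1,-1])

```text
t: 14.88
tcp_pos: [0.4896, 0.1634, 0.068]
tool_rot: [-1.57, -0.078, 0.066]
force: [-2.8, -1.2, 11.4]
width: 0.177
```

```bash
python3 - <<'E'
from h import *
for i in range(4):
    s=ctrl.read_state();print(s['t'],s['tcp_pos'],s['width'],s['force'],s['torque'])
    im,d=ctrl.grab_frame('scene')
crop(im,'pics/s11.png',265,140,365,240,6)
print([dep('scene',u,v,np.median(d[v-1:v+2,u-1:u+2]))[2].round(4) for u,v in((291,199),(297,198),(335,203),(325,199),(320,210))])
E
```

```text
14.875 [0.48958112 0.16338265 0.068012  ] 0.17671399333092022 [-2.84366925 -1.1655805  11.38226782] [-0.10367794  0.65384608 -0.003331  ]
14.925 [0.48959069 0.16338553 0.06803174] 0.1745340820082299 [-3.01577782 -2.02049022 10.82346449] [-0.1305415   0.63417674 -0.05245588]
14.975 [0.4895788  0.16339472 0.06802342] 0.17421633829662023 [-2.52587453 -0.8725668  10.50982693] [-0.16777698  0.62894703 -0.02718702]
15.025 [0.48957682 0.16338684 0.06799498] 0.17318865477031975 [-3.37142224 -0.61527413 11.90309427] [-0.14970499  0.65084524 -0.00980228]
[np.float64(0.0557), np.float64(0.0553), np.float64(0.0556), np.float64(0.0551), np.float64(0.0563)]
```

View pics/s11.png

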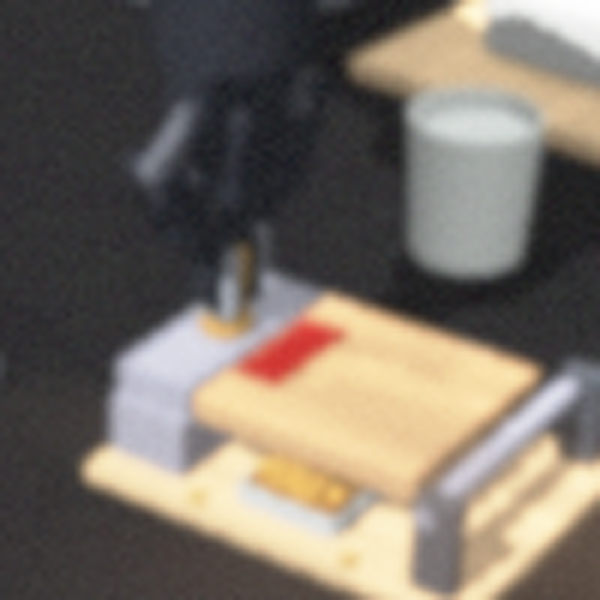

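The push is steady at 11 N. The leaf is flat, the flange sits flush on it at crop (225,325), and the moulding is in its cradle. Handing in.

```bash
python3 -c "
from workcell import ctrl
print(ctrl.close_job())"
```

```text
the job is handed in; nothing more can be done
None
```

The job is handed in after about 15 s. I swung the leaf down with the closed fingertips, took the 40 mm pin from the far end of the rack and pushed it through the leaf into the base hole. The arm still holds the pin and pushes it down.

**Last checks:**
- **Leaf:** its top is level at 55–56 mm (56 mm is shut).
- **Pin:** the TCP stays steady at 68.0 mm, which is the pin's home height. The flange looks flush on the leaf.
- **Push:** about 11 N downward, steady over several readings, with the gripper set to 120 N.
- **Surroundings:** the views taken while pressing show the short and long pins in the rack, the moulding in its cradle and the loose items unmoved.

**What disagreed:**
- **Side load:** it reached about 9.6 N while I adjusted the push, and a remainder of about 3 N is still there. I did not find its cause.
- **Opening:** it read 15 mm on the 18 mm grip, though the pin lifted cleanly and showed no sign of slipping.

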